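# Load a tube into a drilling fixture behind the clamp pillar

## Task

Load the loose square aluminium tube into the drilling fixture by pushing only: slide its left end in behind the clamp pillar, then swing its right end back until the tube lies flat along the fence, and last push the sliding stop up against the tube's right end until the tube sits snugly between the two stops. Push with the fingertips or the outside of the fingers, never pinch, lift or tip the tube, and leave the other things on the bench where they are.

Things in the scene. Friction and masses are not known exactly. Their poses are not given: they have to be found in the camera images.
- fixture: Fixed drilling fixture. Origin: bench level, inside corner where the fence's front face meets the left stop's face; x away from the robot, y left along the fence, yaw within 0.1 rad of the world's. Bay at x<0, y<0. Dark grey fence: x=0 to 30 mm, y=+34 to -372 mm, 36 mm high; brackets behind to x=52. Left stop: steel block y=0 to 22 mm, 26 mm out of the fence, 30 mm high.
- pillar (a point): Foot (bench level) of the fixed round clamp pillar in front of the fence, at fixture x=-61, y=-75 mm: flange 34 mm across and 7 mm high, column 25 mm across, so 44 mm is free between flange and fence.
- pad (a point): Centre of the underside (z=36 mm) of the fixed rubber hold-down pad above the bay, at fixture x=-12.5, y=-75 mm. It hangs from a blue arm 20 mm wide, z=45 to 56 mm, that reaches from the pillar (fixture x=-77.5 mm) back over the bay to x=+2.5 mm; screw heads on it up to z=63 mm.
- tube: Loose square aluminium tube 25 x 25 mm, 240 mm long (solid to the touch), about 0.26 kg, lying on the bench. Origin: centre of its underside; y along its length towards the left end, x across, z up. It starts in front of the fence, roughly along it, its left end to the right of the pillar.
- tube_left_end (a point): Centre of the tube's left end face, 12.5 mm above the bench.
- tube_right_end (a point): Centre of the tube's right end face, 12.5 mm above the bench.
- tail_stop (a joint): Sliding right-hand stop on the fence: travel in m to the left (+y of the fixture), 0 to 0.085, stiff (about 3 N), stays where it is left. Its working face is at fixture y = -0.310 + value; it meets a tube that is home against the left stop at value 0.070. Starts open at 0 to 0.012.
- stop_face (a point): Centre of the sliding stop's left-looking working face, 12.5 mm above the bench and 12.5 mm before the fence. Steel block before the fence: fixture x=-1 to -30 mm, 2.5 to 36 mm above the bench, 24 mm thick: its right face, to push on, is 24 mm right of here. On top a blue plate of the same thickness, fixture x=-30 to +31 mm, to z=42.5 mm; black knob over the fence to z=57 mm.
- calliper: Vernier calliper, 205 mm, lying to the left of the fixture; a bystander, to be left alone. Origin: centre of its underside.
- flat_file: Small file with an orange handle, 190 mm, lying to the left; a bystander, to be left alone. Origin: centre of its underside.
- lock_cylinder: Brass lock cylinder, 70 mm, lying far left; a bystander, to be left alone. Origin: centre of its underside.
- key_carton: Small brown carton 47 x 80 x 32 mm, to the right of the fixture; a bystander, to be left alone. Origin: centre of its underside.
- torch: Grey pocket torch, 132 mm, lying to the right; a bystander, to be left alone. Origin: centre of its underside.
- marker: Marker pen with a black cap, 116 mm, lying near the bench's front edge, left of the middle; a bystander, to be left alone. Origin: centre of its underside.

How it is judged:
By the outcome, as a careful person would: the job done as asked, in the order asked, and still so for the second after the job is handed in, with the robot touching nothing.
It also fails if it takes over 72 s, if anything falls off the work surface, if the arm or the gripper's body presses on something with over 40 N, if the wrist force passes 120 N, or if a joint passes its speed limit or range.

## Robot

A 6-joint arm with a two-finger parallel gripper is mounted at the origin on a cart in front of the work surface, level with it; the furniture and walls round the work are solid. World frame = base frame: x ahead of the robot, y to its left, z up, the work surface at z = 0. Lengths are in mm, angles in rad, forces in N, time in s.
With the tool pointing down it reaches from about 350 to 875 mm from the base axis. Payload 4.2 kg.
Tool frame: the origin (TCP) lies at the very end of the fingers, on their centre line; the grasp point (between the pads) lies arm.hold_point_z behind it (arm.hold_point_z is the distance from the TCP to the grasp point, in mm); y points along the fingers, x is the direction in which the jaws open and shut, and the axes are right-handed (so a half turn about y gives the same grasp; the last joint's range is limited). The gripper opens to 85 mm and grips with 20 to 120 N. Pads are 22 mm wide; open, the fingers measure 114 mm over their backs; the gripper's body (76 mm by 85 mm) begins 54 mm behind the grasp point. The pads swing forward as they close: fully open they stand 13 mm farther back than shut.
Start: joints at [1.475, 0.385, 0.008, 0, -1.194, -0.259], TCP at [217.094, 586.063, 231.312] pointing down, gripper open.
Joint ranges: [-3.14, 3.14], [-1.21, 2.06], [-1.07, 1.41], [-3.16, 2.05], [-2.99, -0.16], [-3.1, 3.1]. Speed limits (rad/s): [2.79, 2.79, 3.14, 3.14, 3.14, 3.14].

## Interface

Orientations are given as a unit quaternion [x, y, z, w].
In Python, from bench import arm gives the robot as it stands.
- The arm moves only by the shell command python3 -m creep 'ROWS'. ROWS is JSON, a list of rows, each a list of 3 entries, a list of its own where there are three numbers: the shift along the world's x, y, z in mm, then the turn, a rotation vector about the world's x, y, z in rad, then the gripper command: -1 is shut, 1 is fully open, values between are in proportion. In form: [[[dx, dy, dz], [wx, wy, wz], jaw], ...]. A call has 1 to 12 rows; each row is the pose to reach, as a shift and turn from the pose commanded when the call began; what a row does not reach only later rows make up. A row lasts 1/12 s, in which the tool goes at most 41.7 mm and 7.16 degrees, less where a joint would pass 70% of its speed; a pose out of reach is approached as far as the arm can. A call with a gripper value outside its range is refused whole. The fingers move at their own pace and stop on an object; the grip force is fixed at half the most. Time passes only in rows, so rows that repeat a pose let the fingers close. It gives the time, the measured TCP pose, the force and the opening at its end, in the units of the state.
- arm.read_state(): the state, without advancing time (a new reading comes with each control period).
- arm.get_image(name): name is "side" or "top" or "wrist"; returns (picture, depth): 420x560x3 uint8, red, green, blue; 420x560 float32, mm along the optical axis (not along the pixel's ray), 0 where there is no reading.
- arm.camera_params(name): a dict with "camera_matrix" (3x3 intrinsics, pixels), "k1" (the pictures are not rectified: a ray, as slopes to the right and down, at radius r is drawn at 1 + k1 r^2 times it, then the intrinsics apply), "extrinsics" (4x4, takes a point from world to camera coordinates); the wrist camera has in their place "T_tool_cam" (4x4, takes a point from camera to tool coordinates, whose origin is the TCP and whose axes are the tool frame's). Camera axes: x right, y down, z forward; pixel columns grow to the right and rows downward; lengths in mm; the calibration is good to about 2 mm. A picture is of the moment at which its call begins: read the wrist's pose just before it. camera_params takes no time and is no camera call.
- arm.job_done(): hands the job in, once; it reports no verdict.
The state is a dict: "clock": time; "joints": joint angles; "joint_vel": joint speeds; "joint_efforts": joint torques, N m; "position": TCP position; "ee_rot": TCP orientation; "contact_force": force on the tool from outside, world axes, zero at the start; "wrist_torque": the same for the moment, N m; "gripper_width": finger opening in mm.
Only numpy, scipy, OpenCV 4.12 (cv2) and the standard library are available. Lean on these libraries where they do the work, as an engineer would, in place of code of your own. Each camera call takes 0.05 s, during which the arm holds its last target.

## Working session

There is one attempt and no reset: what is moved stays moved. The work goes in short steps, Python scripts to look and compute and a shell command to move; the robot and the scene stay as the last step left them, time stands still between calls to the robot, and variables do not carry over. Pictures are saved under pics/ and viewed, and the job is handed in when it is done.

```bash
mkdir -p pics; ls; python3 - <<'E'
from bench import arm
import cv2, numpy as np
s=arm.read_state(); print(s)
for n in ["top","side"]:
    im,d=arm.get_image(n); cv2.imwrite(f"pics/{n}0.png",im[:,:,::-1]); np.save(f"{n}0.npy",d)
    print(n,arm.camera_params(n))
print(arm.camera_params("wrist"),arm.hold_point_z)
E
```

```text
pics
{'clock': 0.0, 'joints': array([ 1.47460310e+00,  3.85571966e-01,  6.63187585e-03, -5.27421647e-04,
       -1.19403402e+00, -2.58546738e-01]), 'joint_vel': array([-0.00059866, -0.00084424, -0.00042632,  0.00090888,  0.00064848,
        0.00124937]), 'joint_efforts': array([ 4.43130580e-05, -3.92288911e+01,  1.88402528e+01,  4.18625280e+00,
       -4.61273070e-03,  5.26501989e-07]), 'position': array([216.89339295, 585.52500314, 230.21045526]), 'ee_rot': array([ 0.40450873, -0.57994063,  0.58088981, -0.40324754]), 'contact_force': array([0.11384542, 1.1483695 , 0.61712859]), 'wrist_torque': array([-0.07546844, -0.02752057,  0.00609675]), 'gripper_width': 85.31475731239996}
top {'camera_matrix': array([[512.43798674,   0.        , 276.59177993],
       [  0.        , 512.43798674, 209.36938218],
       [  0.        ,   0.        ,   1.        ]]), 'k1': -0.09449732307950952, 'extrinsics': array([[ 1.22949982e-01, -9.92382976e-01, -7.70263916e-03,
        -8.77113538e+01],
       [-8.87556184e-01, -1.06483593e-01, -4.48224570e-01,
         4.79840356e+02],
       [ 4.43990228e-01, 
[... 585 characters left out ...]
499149e-01,
         1.52118328e+03],
       [ 0.00000000e+00,  0.00000000e+00,  0.00000000e+00,
         1.00000000e+00]])}
{'camera_matrix': array([[303.99140933,   0.        , 281.24182872],
       [  0.        , 303.99140933, 211.61355076],
       [  0.        ,   0.        ,   1.        ]]), 'k1': -0.06333235984539912, 'T_tool_cam': array([[ 9.99999144e-01,  1.28481178e-03,  2.47647275e-04,
         2.76599437e-01],
       [ 1.38966804e-04, -2.92482204e-01,  9.56270956e-01,
        -1.42571886e+02],
       [ 1.30106061e-03, -9.56270103e-01, -2.92482132e-01,
         7.47285448e+01],
       [ 0.00000000e+00,  0.00000000e+00,  0.00000000e+00,
         1.00000000e+00]])} 18.700000000000003
```

View images.

View pics/top0.png

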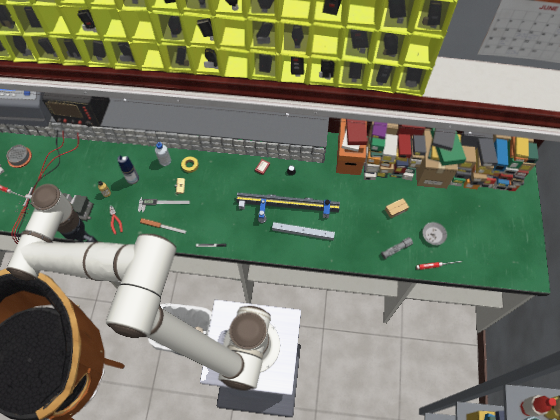

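View pics/side0.png

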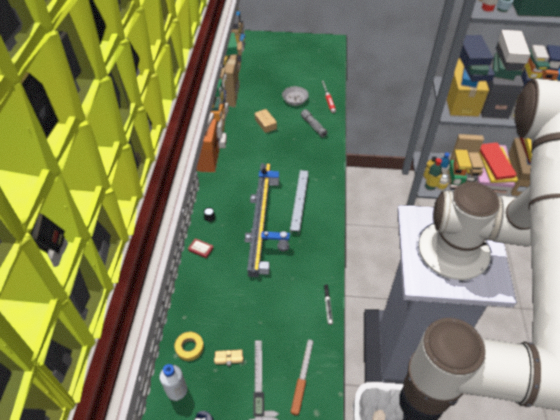

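```bash
cat > h.py <<'E'
from bench import arm
import cv2, numpy as np
from scipy.spatial.transform import Rotation as R
def cam(name,state=None):
    p=arm.camera_params(name)
    if name=="wrist":
        s=state or arm.read_state()
        T=np.eye(4);T[:3,:3]=R.from_quat(s['ee_rot']).as_matrix();T[:3,3]=s['position']
        W=T@p['T_tool_cam']; E=np.linalg.inv(W)
    else: E=p['extrinsics']
    return p['camera_matrix'],p['k1'],E
def ray(c,uv):
    K,k1,E=c
    uv=np.asarray(uv,float).reshape(-1,1,2)
    x=cv2.undistortPoints(uv,K,np.array([k1,0,0,0,0.]))[:,0]
    d=np.c_[x,np.ones(len(x))]@E[:3,:3]
    o=-E[:3,:3].T@E[:3,3]
    return o,d
def onz(c,uv,z):
    o,d=ray(c,uv); return o+d*((z-o[2])/d[:,2])[:,None]
def proj(c,P):
    K,k1,E=c
    P=np.asarray(P,float).reshape(-1,3)
    q,_=cv2.projectPoints(P,cv2.Rodrigues(E[:3,:3])[0],E[:3,3],K,np.array([k1,0,0,0,0.]))
    return q[:,0]
E
python3 - <<'E'
from h import *
im=cv2.imread("pics/top0.png"); cv2.imwrite("pics/topc.png",cv2.resize(im[180:275,130:450],None,fx=2.5,fy=2.5,interpolation=cv2.INTER_CUBIC))
c=cam("top")
print(onz(c,[(272,227),(334,238)],25), onz(c,[(237,200),(340,208)],36), onz(c,[(398,207),(200,202)],0))
s=arm.read_state();print(R.from_quat(s['ee_rot']).as_matrix().round(2))
E
```

```text
[[ 453.39667786  -14.61825141   25.        ]
 [ 435.81742081 -254.70880902   25.        ]] [[ 547.60547355  135.84105362   36.        ]
 [ 560.59971927 -267.92058899   36.        ]] [[ 611.30925539 -500.40134661    0.        ]
 [ 539.38451513  287.70156627    0.        ]]
[[-0.35 -0.    0.94]
 [-0.94 -0.   -0.35]
 [ 0.   -1.    0.  ]]
```

View pics/topc.png

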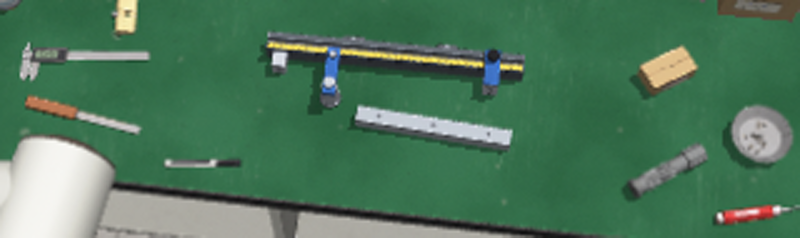

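```bash
python3 -m creep '[[[5,-14,2],[0,0,0.02],-1],[[15,-42,5],[0,0,0.05],-1],[[28,-80,9],[0,0,0.08],-1],[[41,-118,13],[0,0,0.11],-1],[[54,-156,17],[0,0,0.14],-1],[[67,-194,21],[0,0,0.17],-1],[[80,-232,25],[0,0,0.2],-1],[[93,-270,29],[0,0,0.23],-1],[[106,-308,33],[0,0,0.26],-1],[[119,-346,37],[0,0,0.29],-1],[[132,-384,41],[0,0,0.32],-1],[[145,-422,45],[0,0,0.356],-1]]'
python3 -m creep '[[[13,-38,4],[0,0,0],-1],[[26,-76,8],[0,0,0],-1],[[39,-114,12],[0,0,0],-1],[[52,-152,16],[0,0,0],-1],[[65,-190,20],[0,0,0],-1],[[76,-220,23],[0,0,0],-1],[[84,-238,24],[0,0,0],-1],[[88,-244,25],[0,0,0],-1],[[88,-244,25],[0,0,0],-1],[[88,-244,25],[0,0,0],-1]]'
python3 - <<'E'
from h import *
s=arm.read_state();print(s['clock'],s['position'],s['joint_vel'].round(3),s['gripper_width'],s['joints'])
im,d=arm.get_image("wrist"); cv2.imwrite("pics/w1.png",im[:,:,::-1]); np.save("w1.npy",d)
import pickle; pickle.dump(s,open("w1.pkl","wb"))
E
```

```text
clock: 1.1
position: [361.9, 162.0, 276.5]
ee_rot: [-0.501, 0.499, -0.499, 0.501]
contact_force: [0.5, 0.8, -0.4]
gripper_width: 0.0
clock: 1.93
position: [449.8, -79.7, 300.8]
ee_rot: [0.5, -0.5, 0.499, -0.5]
contact_force: [-0.1, 0.9, -0.0]
gripper_width: -0.2
1.9333 [449.76245469 -79.67855147 300.81817202] [ 0.028 -0.014 -0.008 -0.    -0.002  0.001] -0.2310047831824226 [ 1.81743409e-01  4.57833912e-02 -2.58347877e-01 -4.98426423e-04
 -1.26773746e+00  1.38984495e+00]
```

View pics/w1.png

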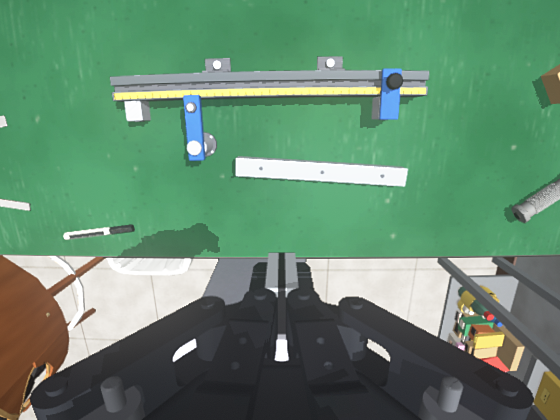

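```bash
python3 - <<'E'
from h import *
im=cv2.imread("pics/w1.png")
cv2.imwrite("pics/w1a.png",cv2.resize(im[55:195,100:260],None,fx=4.2,fy=4.2,interpolation=cv2.INTER_CUBIC))
cv2.imwrite("pics/w1b.png",cv2.resize(im[55:195,280:440],None,fx=4.2,fy=4.2,interpolation=cv2.INTER_CUBIC))
E
```

```text
(no output)
```

View pics/w1a.png

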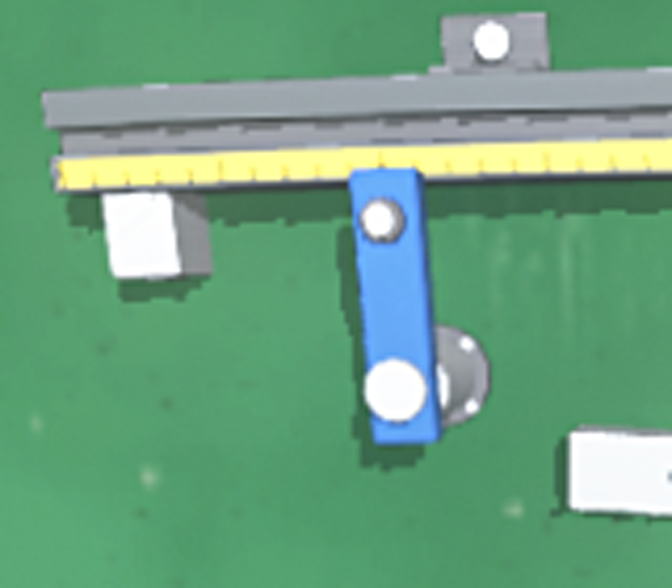

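View pics/w1b.png

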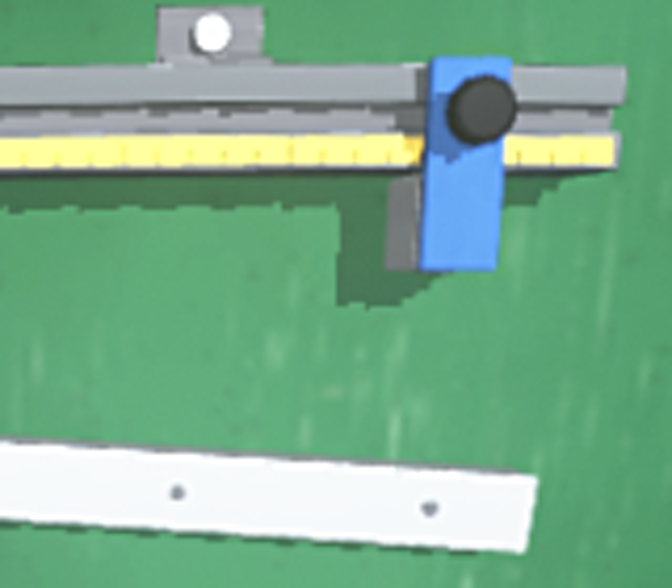

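```bash
cat >> h.py <<'E'
def fit_fix(pl,pr):
    # fence front line from left end(y=+34) to right end(y=-372)
    d=(pl-pr)[:2]; yaw=np.arctan2(-d[0],d[1]); return yaw
def tofix(P,O,yaw):
    P=np.atleast_2d(P)[:,:2]-O; c,s=np.cos(yaw),np.sin(yaw)
    return np.c_[P[:,0]*c+P[:,1]*s,-P[:,0]*s+P[:,1]*c]
def toworld(F,O,yaw):
    F=np.atleast_2d(F); c,s=np.cos(yaw),np.sin(yaw)
    return np.c_[F[:,0]*c-F[:,1]*s,F[:,0]*s+F[:,1]*c]+O
E
python3 - <<'E'
from h import *
import pickle
c=cam("wrist",pickle.load(open("w1.pkl","rb")))
off=np.array([100,55.]);offb=np.array([280,55.])
f=lambda a,o:np.array(a)/4.2+o-0.5+0.5/4.2
L=onz(c,[f((53,190),off),f((617,168),offb)],36)
yaw=fit_fix(*L);n=np.linalg.norm(L[0]-L[1]);print("fence",L,yaw,n)
u=(L[0]-L[1])[:2]/n
O1=(L[0][:2]-34*u+L[1][:2]+372*u)/2
st=onz(c,[f((172,193),off),f((182,275),off)],30)
print("O",O1,"stop in fix",tofix(st,O1,yaw))
T=onz(c,[f((568,430),off),f((570,512),off),f((537,477),offb),f((525,552),offb)],25)
print("tube",T, "fix",tofix(T,O1,yaw))
le=(T[0]+T[1])/2;re=(T[2]+T[3])/2;print(le,re,np.linalg.norm(le-re),"yaw",fit_fix(le,re))
print("plate",tofix(onz(c,[f((421,270),offb),f((496,270),offb)],42.5),O1,yaw))
print("flange right",tofix(onz(c,[f((489,378),off)],7),O1,yaw),"arm front end",tofix(onz(c,[f((374,442),off),f((439,442),off)],56),O1,yaw))
print("pillar world",toworld([[-61,-75]],O1,yaw))
E
```

```text
fence [[ 550.37843429  139.10897178   36.        ]
 [ 556.77111298 -265.91736594   36.        ]] 0.015782054978265427 405.07678357406706
O [550.90771706 105.57475667] stop in fix [[ -1.9375129   -1.48483359]
 [-26.72438814  -1.51415266]]
tube [[ 474.18658172  -16.34851815   25.        ]
 [ 447.12600456  -15.92927268   25.        ]
 [ 459.87866208 -256.00324844   25.        ]
 [ 434.42524176 -254.88859338   25.        ]] fix [[ -78.6357009  -120.6973243 ]
 [-105.68629182 -119.85107725]
 [ -96.72392584 -360.09641042]
 [-122.15658552 -358.58020357]]
[460.65629314 -16.13889541  25.        ] [ 447.15195192 -255.44592091   25.        ] 239.6877545544928 yaw -0.056371240391906344
plate [[ -30.31869872 -310.71546554]
 [ -30.31909446 -333.87891602]]
flange right [[-62.85088948 -92.18085647]] arm front end [[-77.48055646 -66.07173824]
 [-77.87662868 -85.99914613]]
pillar world [[491.09891863  29.62143133]]
```

```bash
python3 -m creep '[[[-15,-15,-10],[0,0,-0.04],0],[[-35,-35,-35],[0,0,-0.09],0],[[-48,-49,-70],[0,0,-0.134],0],[[-50,-51,-108],[0,0,-0.134],0],[[-50,-51,-147],[0,0,-0.134],0],[[-50,-51,-186],[0,0,-0.134],0],[[-50,-51,-222],[0,0,-0.134],0],[[-50,-51,-250],[0,0,-0.134],0],[[-50,-51,-268],[0,0,-0.134],0],[[-50,-51,-278],[0,0,-0.134],0],[[-50,-51,-280],[0,0,-0.134],0],[[-50,-51,-280],[0,0,-0.134],0]]'
python3 - <<'E'
from h import *
s=arm.read_state();print(s['position'],s['contact_force'],s['gripper_width'],R.from_quat(s['ee_rot']).as_matrix().round(3))
im,d=arm.get_image("wrist"); cv2.imwrite("pics/w2.png",im[:,:,::-1]); np.save("w2.npy",d)
E
```

```text
clock: 2.98
position: [399.9, -130.0, 21.1]
ee_rot: [-0.467, 0.532, -0.531, 0.466]
contact_force: [-0.8, 0.1, -0.2]
gripper_width: 42.9
[ 399.90121997 -130.01301115   21.0824517 ] [-0.79408598  0.14858473 -0.24305101] 42.871577325813725 [[-0.13  -0.001  0.991]
 [-0.991 -0.    -0.13 ]
 [ 0.    -1.    -0.001]]
```

View pics/w2.png

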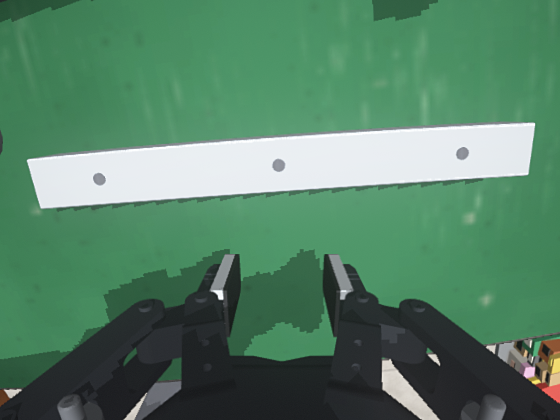

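```bash
python3 -m creep '[[[5,0,-8],[0,0,0],0],[[10,0,-14],[0,0,0],0],[[15,0,-15],[0,0,0],0],[[19,0,-15],[0,0,0],0],[[23,0,-15],[0,0,0],0],[[27,0,-15],[0,0,0],0],[[31,0,-15],[0,0,0],0],[[35,0,-15],[0,0,0],0],[[40,0,-15],[0,0,0],0],[[45,0,-15],[0,0,0],0],[[50,0,-15],[0,0,0],0],[[55,0,-15],[0,0,0],0]]'
python3 -m creep '[[[4,0,0],[0,0,0],0],[[8,0,0],[0,0,0],0],[[12,0,0],[0,0,0],0],[[15,0,0],[0,0,0],0],[[17,0,0],[0,0,0],0],[[18,0,0],[0,0,0],0],[[18,0,0],[0,0,0],0]]'
python3 - <<'E'
from h import *
s=arm.read_state();print(s['position'],s['contact_force'],s['gripper_width'])
im,d=arm.get_image("wrist"); cv2.imwrite("pics/w3.png",im[:,:,::-1]); np.save("w3.npy",d)
E
```

```text
clock: 4.03
position: [455.7, -130.9, 6.2]
ee_rot: [0.466, -0.532, 0.532, -0.466]
contact_force: [-0.9, -0.5, 0.1]
gripper_width: 42.7
clock: 4.62
position: [473.6, -130.9, 6.3]
ee_rot: [0.466, -0.532, 0.532, -0.466]
contact_force: [-0.4, 0.2, 0.1]
gripper_width: 42.7
[ 473.63778451 -130.90909393    6.32395538] [-0.41797866  0.17474163  0.10723864] 42.734457081442876
```

View pics/w3.png

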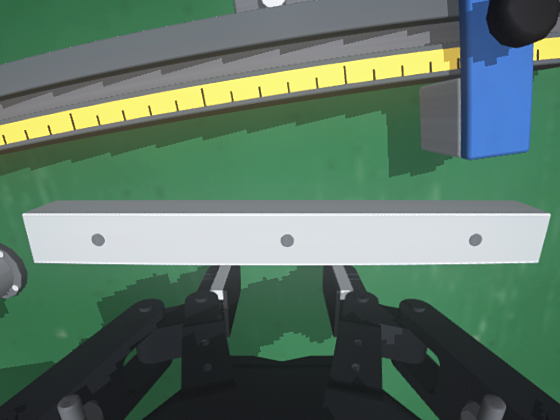

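```bash
cat >> h.py <<'E'
O=np.array([550.9,104.8]);YAW=0.0158
def ends(c,TL,BL,TR,BR,z=25):
    T=onz(c,[TL,BL,TR,BR],z)
    le=(T[0]+T[1])/2;re=(T[2]+T[3])/2
    fl,fr=tofix([le,re],O,YAW)
    print("len",np.linalg.norm(le-re).round(1),"w",np.linalg.norm(T[0]-T[1]).round(1),np.linalg.norm(T[2]-T[3]).round(1),"L",fl.round(1),"R",fr.round(1),"relyaw",np.arctan2(-(fl-fr)[0],(fl-fr)[1]).round(4),"world L",le.round(1),"R",re.round(1))
E
python3 - <<'E'
from h import *
c=cam("wrist")
ends(c,(23,213.5),(34.5,263),(550,213),(539,262.5))
E
```

```text
len 238.7 w 24.6 24.7 L [ -40.6 -122.9] R [ -75.4 -359.1] relyaw -0.1461 world L [512.2 -18.7  25. ] R [ 481.2 -255.4   25. ]
```

```bash
python3 -m creep '[[[2,0,0],[0,0,0],0],[[4.5,0,0],[0,0,0],0],[[7,0,0],[0,0,0],0],[[8.5,0,0],[0,0,0],0],[[9,0,0],[0,0,0],0],[[3,0,0],[0,0,0],0],[[-12,0,0],[0,0,0],-0.5],[[-35,-10,0],[0,0,0],-1],[[-45,-40,4],[0,0,0],-1],[[-45,-80,4],[0,0,0],-1],[[-45,-120,4],[0,0,0],-1],[[-45,-150,4],[0,0,0],-1]]'
python3 - <<'E'
from h import *
s=arm.read_state();print(s['position'],s['contact_force'],s['gripper_width'])
im,d=arm.get_image("wrist"); cv2.imwrite("pics/w4.png",im[:,:,::-1]); np.save("w4.npy",d)
E
```

```text
clock: 5.67
position: [428.8, -283.4, 11.0]
ee_rot: [0.465, -0.531, 0.533, -0.466]
contact_force: [-0.1, 0.2, 0.7]
gripper_width: 0.1
[ 428.84430394 -283.39064739   10.97209269] [-0.14651344  0.20421264  0.72561974] 0.11520458540688147
```

View pics/w4.png

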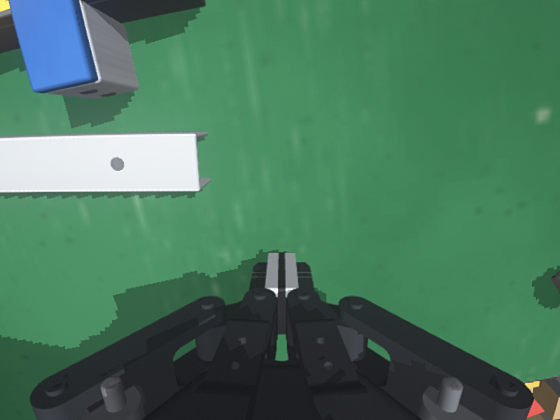

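```bash
python3 - <<'E'
from h import *
c=cam("wrist")
P=onz(c,[(197.5,133.5),(199.5,191),(0,137),(0,191.5)],25);print(P,tofix(P,O,YAW))
E
```

```text
[[ 502.77123043 -262.29464405   25.        ]
 [ 478.69672608 -258.10366781   25.        ]
 [ 515.12065012 -174.39138643   25.        ]
 [ 491.68443136 -164.8411943    25.        ]] [[ -53.92261632 -366.28842133]
 [ -77.92790108 -361.71760685]
 [ -40.18592436 -278.59124827]
 [ -63.46833112 -268.67197133]]
```

```bash
python3 -m creep '[[[8,-15,-1],[0,0,0],-1],[[25,-22,-3],[0,0,0],-1],[[42,-22,-4],[0,0,0],-1],[[54,-21,-4],[0,0,0],-1],[[57,-20,-4],[0,0,0],-1],[[57,-20,-4],[0,0,0],-1],[[57,-20,-4],[0,0,0],-1]]'
python3 - <<'E'
from h import *
s=arm.read_state();print(s['position'],s['contact_force'],s['gripper_width'])
im,d=arm.get_image("wrist"); cv2.imwrite("pics/w5.png",im[:,:,::-1]); np.save("w5.npy",d)
E
```

```text
clock: 6.3
position: [484.5, -300.2, 6.2]
ee_rot: [-0.466, 0.532, -0.532, 0.466]
contact_force: [-0.7, 0.7, -0.2]
gripper_width: 0.0
[ 484.47866785 -300.22693682    6.19616935] [-0.70781871  0.69438734 -0.22083503] 0.011298327319882104
```

View pics/w5.png

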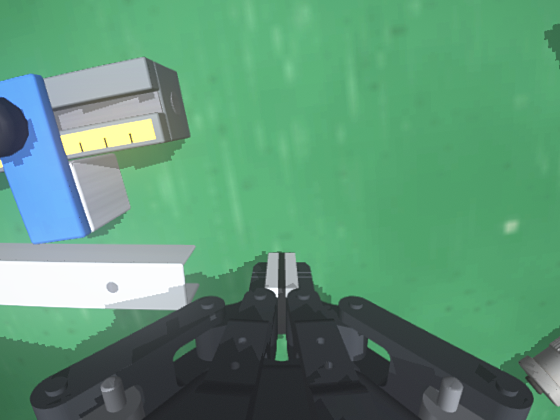

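```bash
python3 -m creep '[[[1,7,0],[0,0,0],-1],[[2,14,0],[0,0,0],-1],[[3,20,0],[0,0,0],-1],[[3.4,24,0],[0,0,0],-1],[[4,28,0],[0,0,0],-1],[[4.6,33,0],[0,0,0],-1],[[5.3,38,0],[0,0,0],-1],[[6,43,0],[0,0,0],-1],[[6.7,48,0],[0,0,0],-1],[[7.4,53,0],[0,0,0],-1],[[8.1,58,0],[0,0,0],-1],[[8.8,63,0],[0,0,0],-1]]'
python3 -m creep '[[[0.4,3,0],[0,0,0],-1],[[0.7,5,0],[0,0,0],-1],[[0.7,5,0],[0,0,0],-1]]'
python3 - <<'E'
from h import *
s=arm.read_state();print(s['position'],s['contact_force'],s['gripper_width'])
im,d=arm.get_image("wrist"); cv2.imwrite("pics/w6.png",im[:,:,::-1]); np.save("w6.npy",d)
E
```

```text
clock: 7.35
position: [494.0, -237.6, 6.4]
ee_rot: [0.466, -0.532, 0.532, -0.466]
contact_force: [-0.6, -2.5, 1.0]
gripper_width: -0.2
clock: 7.6
position: [494.7, -232.4, 6.3]
ee_rot: [-0.466, 0.532, -0.532, 0.466]
contact_force: [0.2, -0.0, 0.7]
gripper_width: 0.1
[ 494.67682653 -232.39315247    6.30827653] [ 0.15066003 -0.01398547  0.68435386] 0.06850920020900404
```

View pics/w6.png

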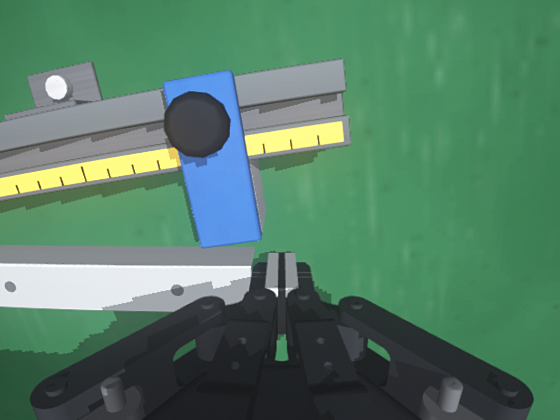

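```bash
python3 - <<'E'
from h import *
c=cam("wrist")
P=onz(c,[(0,262),(0,305),(250,265),(250,311)],25);print(tofix(P,O,YAW))
im,d=arm.get_image("side"); cv2.imwrite("pics/s6.png",cv2.resize(im[140:300,180:350,::-1],None,fx=3.5,fy=3.5,interpolation=cv2.INTER_CUBIC))
im,d=arm.get_image("top"); cv2.imwrite("pics/t6.png",cv2.resize(im[180:260,220:360,::-1],None,fx=5,fy=5,interpolation=cv2.INTER_CUBIC))
E
```

```text
[[ -30.58475906 -204.57692557]
 [ -53.55297729 -193.15663917]
 [ -48.17861768 -324.5375193 ]
 [ -72.19593839 -320.15836389]]
```

View pics/s6.png

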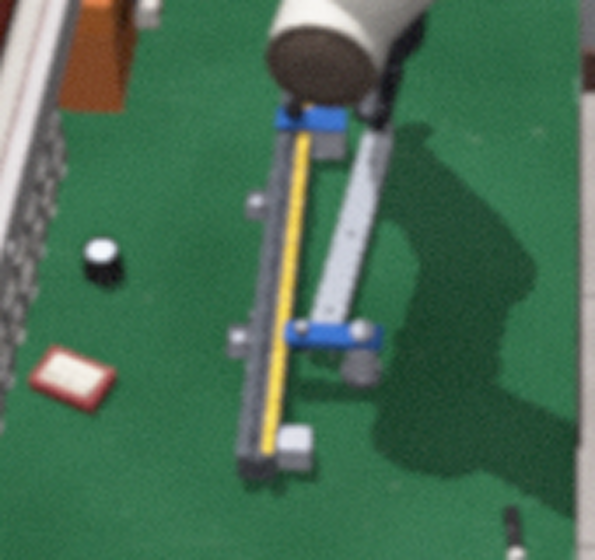

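View pics/t6.png

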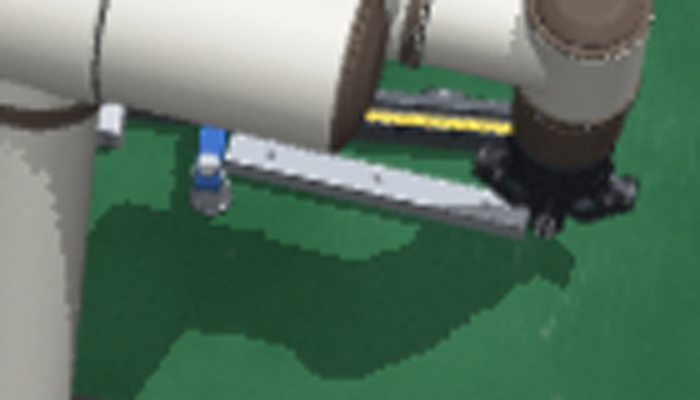

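```bash
python3 -m creep '[[[0.5,3,0],[0,0,0],-1],[[1.1,8,0],[0,0,0],-1],[[1.8,13,0],[0,0,0],-1],[[2.5,18,0],[0,0,0],-1],[[3.2,23,0],[0,0,0],-1],[[3.9,28,0],[0,0,0],-1],[[4.6,33,0],[0,0,0],-1],[[5.3,38,0],[0,0,0],-1],[[6,43,0],[0,0,0],-1],[[6.7,48,0],[0,0,0],-1],[[7.4,53,0],[0,0,0],-1],[[7.7,56,0],[0,0,0],-1]]'
python3 -m creep '[[[0.4,3,0],[0,0,0],-1],[[0.7,5,0],[0,0,0],-1],[[0.7,5,0],[0,0,0],-1]]'
python3 - <<'E'
from h import *
s=arm.read_state();print(s['position'],s['contact_force'],s['gripper_width'])
im,d=arm.get_image("wrist"); cv2.imwrite("pics/w7.png",im[:,:,::-1]); np.save("w7.npy",d)
im,d=arm.get_image("side"); cv2.imwrite("pics/s7.png",cv2.resize(im[140:300,180:350,::-1],None,fx=3.5,fy=3.5,interpolation=cv2.INTER_CUBIC))
E
```

```text
clock: 8.75
position: [502.4, -176.3, 6.3]
ee_rot: [0.466, -0.532, 0.532, -0.466]
contact_force: [-0.8, -1.1, -2.1]
gripper_width: -0.1
clock: 9.0
position: [503.2, -171.5, 6.4]
ee_rot: [0.466, -0.532, 0.532, -0.466]
contact_force: [-0.2, -0.2, -0.4]
gripper_width: 0.1
[ 503.17697038 -171.53218892    6.38921308] [-0.21783634 -0.18222836 -0.39512636] 0.1291420553632618
```

View pics/w7.png

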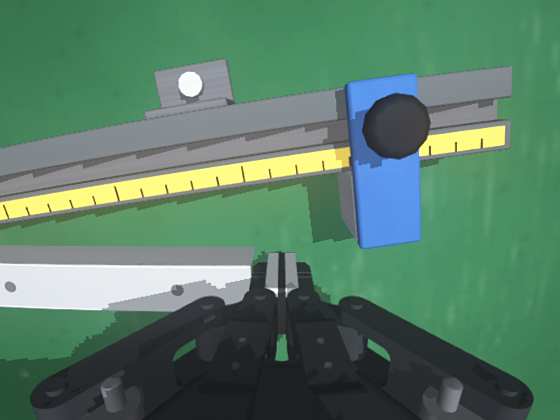

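View pics/s7.png

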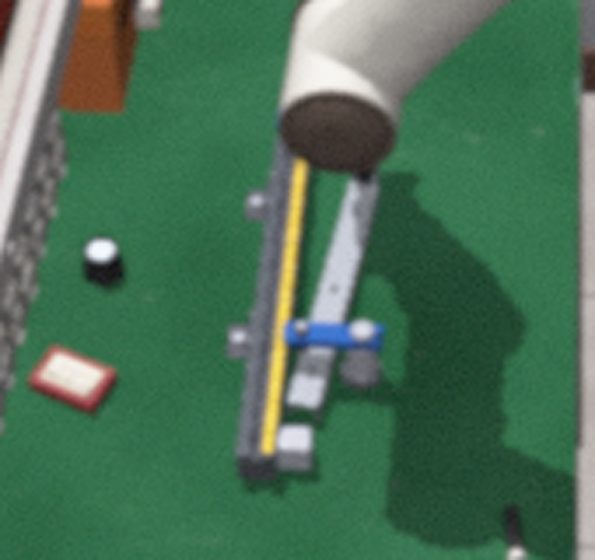

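```bash
python3 -m creep '[[[-2,-8,0],[0,0,0],-1],[[-5,-13,0],[0,0,0],-1],[[-25,-13,0],[0,0,0],-1],[[-50,-10,0],[0,0,0],-1],[[-58,10,0],[0,0,0],-0.5],[[-58,40,0],[0,0,0],0],[[-56,70,0],[0,0,0],0],[[-50,92,0],[0,0,0],0],[[-40,100,0],[0,0,0],0],[[-30,100,0],[0,0,0],0],[[-30,100,0],[0,0,0],0]]'
python3 - <<'E'
from h import *
s=arm.read_state();print(s['position'],s['contact_force'],s['gripper_width'])
print(tofix(s['position'],O,YAW))
im,d=arm.get_image("wrist"); cv2.imwrite("pics/w8.png",im[:,:,::-1]); np.save("w8.npy",d)
E
```

```text
clock: 10.02
position: [476.1, -72.1, 6.7]
ee_rot: [0.465, -0.531, 0.533, -0.467]
contact_force: [0.1, 0.1, 0.6]
gripper_width: 43.0
[476.08974337 -72.07839943   6.66612572] [0.10386684 0.11618689 0.6470346 ] 43.00433793611195
[[ -77.59548145 -175.67436905]]
```

View pics/w8.png

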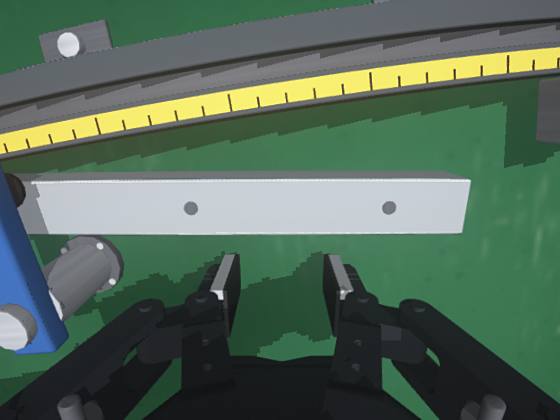

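```bash
python3 -m creep '[[[6,0,0],[0,0,0],0],[[11,0,0],[0,0,0],0],[[15,0,0],[0,0,0],0],[[18,0,0],[0,0,0.01],0],[[21,0,0],[0,0,0.03],0],[[24,0,0],[0,0,0.05],0],[[26.5,0,0],[0,0,0.067],0],[[29,0,0],[0,0,0.084],0],[[31.5,0,0],[0,0,0.1],0],[[34,0,0],[0,0,0.117],0],[[36,0,0],[0,0,0.13],0],[[38,0,0],[0,0,0.142],0]]'
python3 - <<'E'
from h import *
s=arm.read_state();print(s['position'],s['contact_force'],s['gripper_width'])
print(tofix(s['position'],O,YAW))
im,d=arm.get_image("wrist"); cv2.imwrite("pics/w9.png",im[:,:,::-1]); np.save("w9.npy",d)
E
```

```text
clock: 11.07
position: [511.1, -71.9, 6.3]
ee_rot: [0.503, -0.497, 0.497, -0.503]
contact_force: [-1.5, 0.3, 0.4]
gripper_width: 42.8
[511.08295297 -71.8904379    6.2604773 ] [-1.50847203  0.25492799  0.36356371] 42.76336186119136
[[ -42.60366993 -176.03930069]]
```

View pics/w9.png

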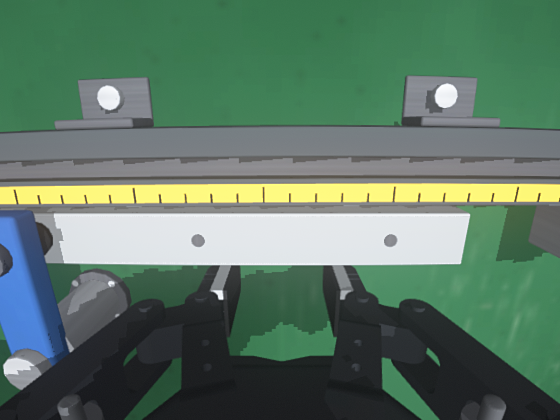

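```bash
python3 -m creep '[[[1.5,0,0],[0,0,0.004],0],[[3,0,0],[0,0,0.008],0],[[4,0,0],[0,0,0.008],0],[[4,0,0],[0,0,0.008],0]]'
python3 - <<'E'
from h import *
s=arm.read_state();print(s['position'],s['contact_force'],s['wrist_torque'])
print(tofix(s['position'],O,YAW))
im,d=arm.get_image("wrist"); cv2.imwrite("pics/w10.png",im[:,:,::-1]); np.save("w9.npy",d)
E
```

```text
clock: 11.45
position: [515.3, -71.9, 6.3]
ee_rot: [-0.504, 0.496, -0.496, 0.504]
contact_force: [-0.1, -0.3, -0.8]
gripper_width: 42.8
[515.33123756 -71.91179764   6.30747393] [-0.09446222 -0.30897335 -0.7716915 ] [-0.08730299  0.25923186 -0.01262092]
[[ -38.35625308 -176.12777787]]
```

View pics/w10.png

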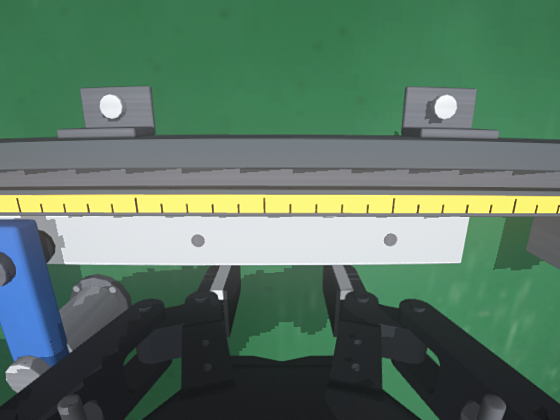

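```bash
python3 -m creep '[[[0.8,0,0],[0,0,0],0],[[1.6,0,0],[0,0,0],0],[[2.4,0,0],[0,0,0],0],[[2.4,0,0],[0,0,0],0]]'
python3 -m creep '[[[0.7,0,0],[0,0,0],0],[[1.4,0,0],[0,0,0],0],[[1.4,0,0],[0,0,0],0]]'
```

```text
clock: 11.83
position: [516.9, -71.9, 6.3]
ee_rot: [0.505, -0.496, 0.495, -0.504]
contact_force: [-3.2, 0.9, 1.8]
gripper_width: 42.8
clock: 12.08
position: [517.2, -72.0, 6.1]
ee_rot: [0.505, -0.497, 0.495, -0.503]
contact_force: [-5.4, 2.1, 4.0]
gripper_width: 43.0
```

```bash
python3 - <<'E'
from h import *
s=arm.read_state();c=cam("wrist",s)
im,d=arm.get_image("wrist"); cv2.imwrite("pics/w11.png",cv2.resize(im[180:290,0:560,::-1],(800,157*1),interpolation=cv2.INTER_CUBIC))
im,d=arm.get_image("side"); cv2.imwrite("pics/s11.png",cv2.resize(im[140:300,180:350,::-1],None,fx=3.5,fy=3.5,interpolation=cv2.INTER_CUBIC))
E
```

```text
(no output)
```

View pics/w11.png

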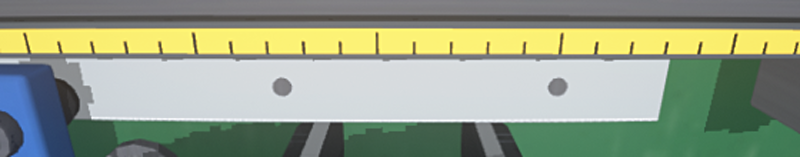

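View pics/s11.png

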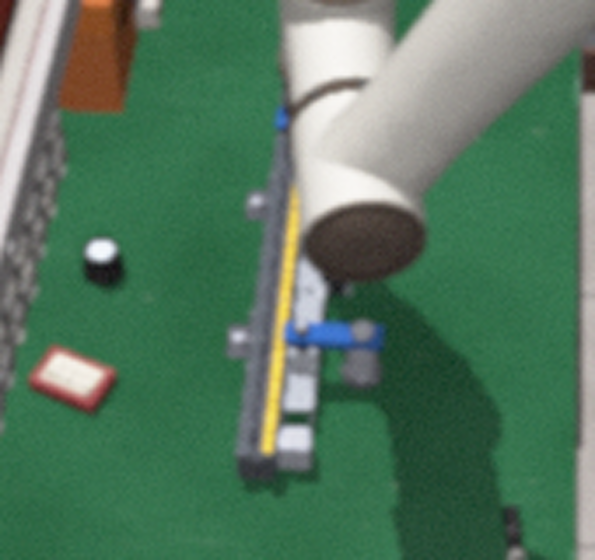

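```bash
python3 -m creep '[[[-4,0,0],[0,0,0],0],[[-15,0,0],[0,0,0],0],[[-40,0,0],[0,0,0],0],[[-60,-10,2],[0,0,0],-0.5],[[-65,-45,6],[0,0,0],-1],[[-65,-82,7],[0,0,0],-1],[[-65,-120,7],[0,0,0],-1],[[-65,-158,7],[0,0,0],-1],[[-60,-185,7],[0,0,0],-1],[[-45,-200,7],[0,0,0],-1],[[-20,-203,7],[0,0,0],-1],[[0,-203,7],[0,0,0],-1]]'
python3 - <<'E'
from h import *
s=arm.read_state();print(s['position'],s['contact_force'],s['gripper_width'])
print(tofix(s['position'],O,YAW))
im,d=arm.get_image("wrist"); cv2.imwrite("pics/w12.png",im[:,:,::-1])
E
```

```text
clock: 13.18
position: [521.4, -277.4, 13.9]
ee_rot: [-0.503, 0.495, -0.498, 0.504]
contact_force: [0.7, 0.7, 0.1]
gripper_width: 0.2
[ 521.44900223 -277.42796832   13.87879435] [0.65342202 0.65084489 0.14250444] 0.23552021291906647
[[ -35.4862724  -381.71495322]]
```

View pics/w12.png

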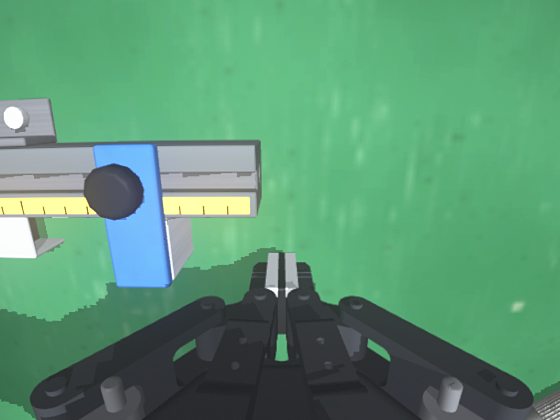

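```bash
python3 -m creep '[[[5,0,0],[0,0,0],-1],[[12,0,0],[0,0,0],-1],[[16,2,0],[0,0,0],-1],[[17,8,0],[0,0,0],-1],[[17,15,0],[0,0,0],-1],[[17,21,0],[0,0,0],-1],[[17,25,0],[0,0,0],-1],[[17,29,0],[0,0,0],-1],[[16.5,33,0],[0,0,0],-1],[[16.5,37,0],[0,0,0],-1],[[16.5,41,0],[0,0,0],-1],[[16.3,45,0],[0,0,0],-1]]'
python3 -m creep '[[[0,4,0],[0,0,0],-1],[[-0.1,8,0],[0,0,0],-1],[[-0.2,12,0],[0,0,0],-1],[[-0.3,16,0],[0,0,0],-1],[[-0.3,20,0],[0,0,0],-1],[[-0.4,23,0],[0,0,0],-1],[[-0.4,25,0],[0,0,0],-1],[[-0.4,25,0],[0,0,0],-1]]'
python3 - <<'E'
from h import *
s=arm.read_state();print(s['position'],s['contact_force'],s['gripper_width'])
print(tofix(s['position'],O,YAW))
im,d=arm.get_image("wrist"); cv2.imwrite("pics/w13.png",im[:,:,::-1])
E
```

```text
clock: 14.23
position: [535.3, -230.1, 13.5]
ee_rot: [-0.504, 0.495, -0.496, 0.504]
contact_force: [0.3, -3.3, 0.9]
gripper_width: 0.1
clock: 14.9
position: [534.8, -204.3, 13.4]
ee_rot: [-0.504, 0.496, -0.496, 0.504]
contact_force: [0.6, -0.8, -0.3]
gripper_width: -0.0
[ 534.76016511 -204.30391188   13.36346006] [ 0.61684431 -0.83405604 -0.26170426] -0.0174214454845595
[[ -21.02145896 -308.81033155]]
```

View pics/w13.png

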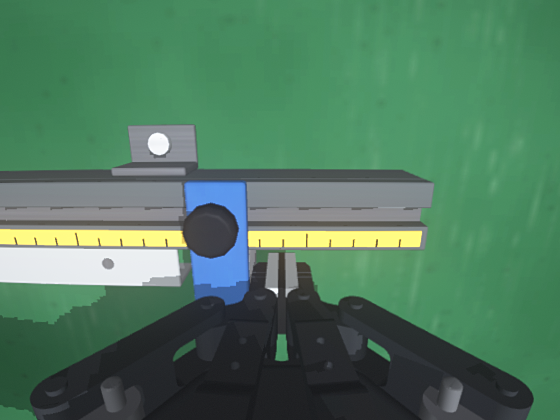

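```bash
python3 -m creep '[[[0,3,0],[0,0,0],-1],[[0,6,0],[0,0,0],-1],[[-0.1,9,0],[0,0,0],-1],[[-0.2,12,0],[0,0,0],-1],[[-0.2,15,0],[0,0,0],-1],[[-0.3,18,0],[0,0,0],-1],[[-0.3,21,0],[0,0,0],-1],[[-0.4,23,0],[0,0,0],-1],[[-0.4,25,0],[0,0,0],-1],[[-0.4,25,0],[0,0,0],-1]]'
python3 - <<'E'
from h import *
s=arm.read_state();print(tofix(s['position'],O,YAW))
im,d=arm.get_image("wrist"); cv2.imwrite("pics/w14.png",im[:,:,::-1])
im,d=arm.get_image("side"); cv2.imwrite("pics/s14.png",cv2.resize(im[140:300,180:350,::-1],None,fx=3.5,fy=3.5,interpolation=cv2.INTER_CUBIC))
E
```

```text
clock: 15.78
position: [534.1, -179.7, 13.2]
ee_rot: [0.504, -0.496, 0.496, -0.504]
contact_force: [0.1, -2.2, 0.1]
gripper_width: 0.0
[[ -21.24253948 -284.15967776]]
```

View pics/w14.png

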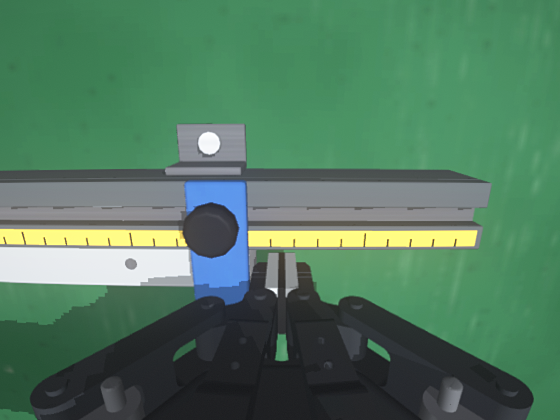

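View pics/s14.png

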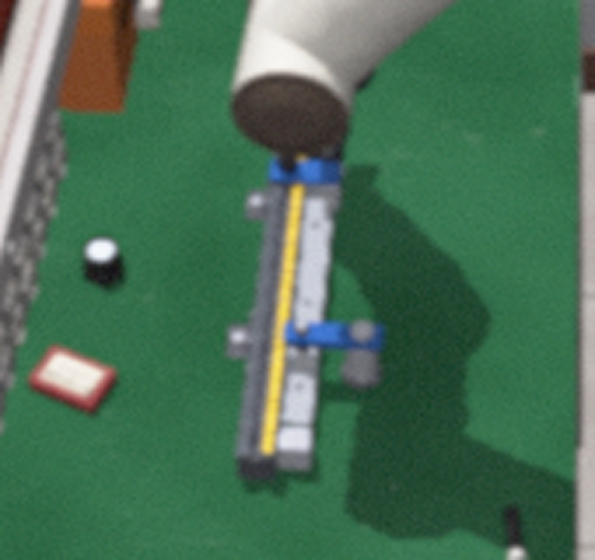

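```bash
python3 -m creep '[[[0,1,0],[0,0,0],-1],[[0,2,0],[0,0,0],-1],[[0,3,0],[0,0,0],-1],[[0,4,0],[0,0,0],-1],[[0,4,0],[0,0,0],-1]]'
python3 -m creep '[[[0,1,0],[0,0,0],-1],[[0,2,0],[0,0,0],-1],[[0,2,0],[0,0,0],-1]]'
```

```text
clock: 16.3
position: [534.1, -175.8, 13.2]
ee_rot: [0.504, -0.496, 0.496, -0.504]
contact_force: [-0.0, -3.4, -0.5]
gripper_width: 0.2
clock: 16.55
position: [534.1, -173.8, 13.2]
ee_rot: [0.504, -0.496, 0.496, -0.504]
contact_force: [-0.4, -4.1, -1.3]
gripper_width: -0.2
```

```bash
python3 -m creep '[[[0,0.7,0],[0,0,0],-1],[[0,1.4,0],[0,0,0],-1],[[0,1.4,0],[0,0,0],-1]]'
python3 -m creep '[[[0,0.7,0],[0,0,0],-1],[[0,1.4,0],[0,0,0],-1],[[0,1.4,0],[0,0,0],-1]]'
```

```text
clock: 16.8
position: [534.0, -172.7, 13.2]
ee_rot: [0.504, -0.496, 0.496, -0.504]
contact_force: [-0.7, -5.8, -1.3]
gripper_width: 0.1
clock: 17.05
position: [534.1, -172.5, 13.2]
ee_rot: [0.505, -0.495, 0.496, -0.504]
contact_force: [0.2, -11.3, -1.7]
gripper_width: -0.1
```

```bash
python3 -m creep '[[[0,0.7,0],[0,0,0],-1],[[0,0.7,0],[0,0,0],-1]]'
python3 -m creep '[[[0,-3,0],[0,0,0],-1],[[0,-10,0],[0,0,0],-1],[[0,-22,2],[0,0,0],-1],[[-10,-30,20],[0,0,0],-1],[[-25,-30,50],[0,0,0],-1],[[-42,-20,85],[0,0,0],-1],[[-60,0,115],[0,0,0],-1],[[-75,25,140],[0,0,0],-1],[[-85,50,160],[0,0,0],-1],[[-90,70,175],[0,0,0],-1],[[-90,80,180],[0,0,0],-1],[[-90,80,180],[0,0,0],-1]]'
python3 -m creep '[[[0,0,0],[0,0,0],-1],[[0,0,0],[0,0,0],-1]]'
python3 - <<'E'
from h import *
import pickle
s=arm.read_state();pickle.dump(s,open("w15.pkl","wb"));print(s['position'],s['contact_force'])
im,d=arm.get_image("wrist"); im=im[:,:,::-1]; cv2.imwrite("pics/w15.png",im)
cv2.imwrite("pics/w15c.png",cv2.resize(im[60:260,20:500],(800,333),interpolation=cv2.INTER_CUBIC))
E
```

```text
clock: 17.22
position: [534.1, -172.5, 13.3]
ee_rot: [0.505, -0.495, 0.496, -0.504]
contact_force: [0.2, -14.9, -3.5]
gripper_width: -0.2
clock: 18.22
position: [445.4, -89.0, 195.4]
ee_rot: [-0.503, 0.494, -0.496, 0.507]
contact_force: [-0.1, 0.1, -0.3]
gripper_width: -0.0
clock: 18.38
position: [444.1, -90.8, 192.3]
ee_rot: [0.505, -0.496, 0.495, -0.504]
contact_force: [-0.0, 0.3, 0.5]
gripper_width: 0.1
[444.07201659 -90.84127548 192.29293067] [-0.0177072   0.27848881  0.54900054]
```

View pics/w15.png

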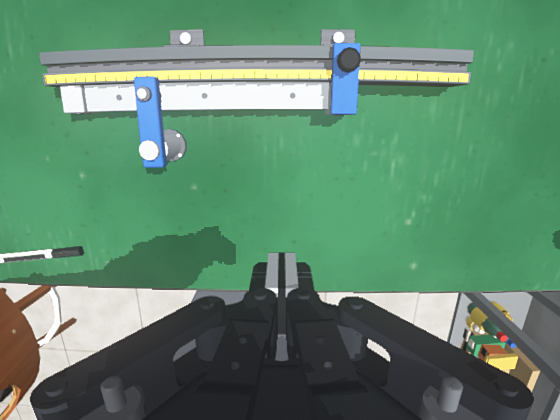

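```bash
python3 - <<'E'
import cv2
im=cv2.imread("pics/w15.png")
cv2.imwrite("pics/w15a.png",cv2.resize(im[60:130,40:180],None,fx=5.7,fy=5.7,interpolation=cv2.INTER_CUBIC))
cv2.imwrite("pics/w15b.png",cv2.resize(im[40:125,230:370],None,fx=5.7,fy=5.7,interpolation=cv2.INTER_CUBIC))
E
```

```text
(no output)
```

View pics/w15a.png

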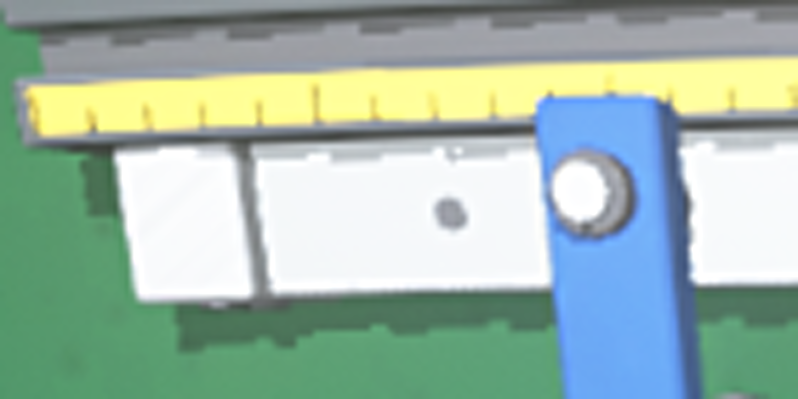

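View pics/w15b.png

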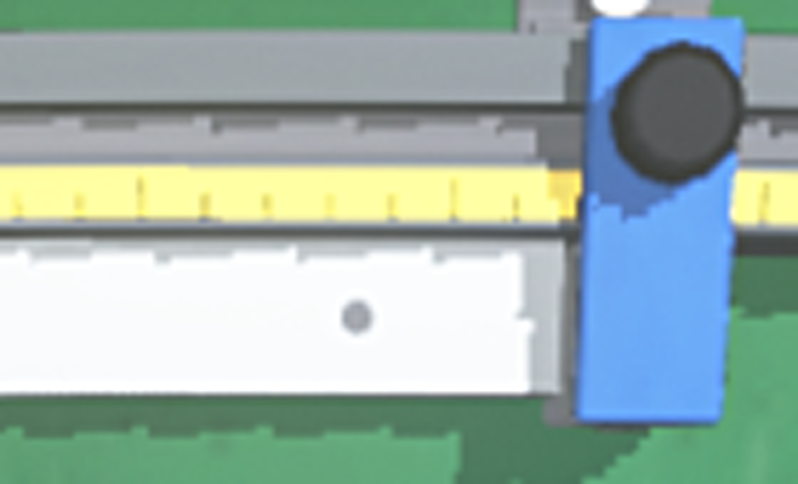

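```bash
python3 - <<'E'
from h import *
import pickle
c=cam("wrist",pickle.load(open("w15.pkl","rb")))
f=lambda a,o:np.array(a)/5.7+np.array(o)-0.5+0.5/5.7
A=(40,60);B=(230,40)
print("fence L,R-ish",tofix(onz(c,[f((25,143),A),f((540,131),A),f((0,232),B),f((570,235),B)],36),O,YAW))
print("tube front edge",tofix(onz(c,[f((272,295),A),f((540,291),A),f((700,286),A),f((5,393),B),f((555,395),B)],25),O,YAW))
print("tube L back,R back",tofix(onz(c,[f((255,150),A),f((560,245),B)],25),O,YAW))
print("stop edge",tofix(onz(c,[f((240,150),A),f((255,297),A)],30),O,YAW))
print("plate edge",tofix(onz(c,[f((578,415),B),f((720,420),B)],42.5),O,YAW))
E
```

```text
fence L,R-ish [[-2.11903574e-01  3.34451464e+01]
 [-1.43491407e+00 -5.70405481e+01]
 [-8.50453393e-01 -1.46560907e+02]
 [-1.13927887e+00 -2.38453597e+02]]
tube front edge [[-2.59431302e+01 -1.50720069e-01]
 [-2.63736760e+01 -4.89479796e+01]
 [-2.60167716e+01 -7.73641350e+01]
 [-2.55189610e+01 -1.44645259e+02]
 [-2.56759751e+01 -2.38566533e+02]]
tube L back,R back [[  -1.77226513   -0.77850762]
 [  -1.49156641 -238.46510289]]
stop edge [[ -2.21517893  -1.20949207]
 [-26.33917866  -0.12685295]]
plate edge [[ -29.27613199 -239.91495337]
 [ -29.81215911 -263.04601455]]
```

```bash
python3 - <<'E'
from bench import arm
import cv2
im,d=arm.get_image("top"); cv2.imwrite("pics/t16.png",im[:,:,::-1])
print(arm.job_done())
E
```

```text
the job is handed in; nothing more can be done
None
```

View pics/t16.png

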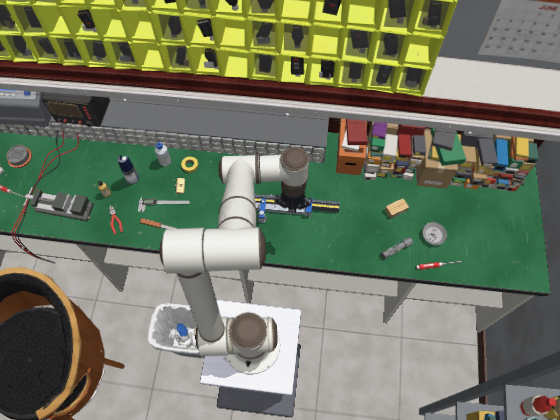

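The tube is loaded and I've handed the job in at about 18.5 s. I pushed it back and angled it with two fingertips, then pushed its right end so it slid in behind the pillar. I swung it flat on the fence, then pushed the sliding stop left until the force rose from about 4 N to 15 N with no further travel.

**Last checks (wrist camera):**
- **Fence:** the tube's front face is parallel to the fence within about 1 mm, 25 mm in front of it, so it lies flat.
- **Stops:** the tube's ends read at y ≈ 0 and −238.6 mm, and the stop's face at about −240 mm, which puts the stop at 0.070. The 1.3 mm difference at the right end is within camera accuracy.
- **Robot:** it stood clear, and the force read near zero.
- **Other items:** in the last top picture the calliper, file, carton and torch look unmoved. The arm hid the marker there, and I didn't check the lock cylinder. None of my moves went near either of them.

No checks failed or disagreed.

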